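Extend the case's trolley handle until it locks

ROBOT

A 6-joint arm with a two-finger parallel gripper is mounted at the origin on the work surface. World frame = base frame: x ahead of the robot, y to its left, z up, the work surface at z = 0. Lengths are in m, angles in degrees, forces in N, time in s.
With the tool pointing down it reaches from about 0.25 to 0.725 m from the base axis. Payload 9.7 kg.
Tool frame: the origin (TCP) lies where the fingers leave the gripper's body, on its centre line; the fingertips stand 73 mm ahead of it and the grasp point (between the pads) lies 54 mm ahead of it; y points along the fingers, x is the direction in which the jaws open and shut, and the axes are right-handed (so a half turn about y gives the same grasp; the last joint's range is limited). The gripper opens to 85 mm and grips with 20 to 120 N. Pads are 22 mm wide; open, the fingers measure 114 mm over their backs; the gripper's body (76 mm by 85 mm) begins 54 mm behind the grasp point. The pads swing forward as they close: fully open they stand 13 mm farther back than shut.
Start: joints at [-72.536, 4.979, 10.078, 95.1, 0, 90], TCP at [0.165, -0.525, 0.304] pointing down, gripper open.
Joint ranges: [-179.16, 179.16], [-48.56, 103.87], [-65.8, 70.77], [-126.05, 130.52], [-82.76, 87.17], [-180, 180]. Speed limits (degrees/s): [127.2, 127.2, 147.25, 180, 180, 180].

INTERFACE

Orientations are given as [roll, pitch, yaw] about the fixed x, y, z axes, in that order (R = Rz(yaw) Ry(pitch) Rx(roll)).
In Python, from workcell import sensors, imaging, bot, models gives the robot as it stands.
- The arm moves only by the tool arm_command, never from a script. Its argument "rows" is one flat list of numbers, 7 for each row, row after row: the shift along the tool's x, y, z in cm, then the turn, a rotation vector about the tool's x, y, z in degrees, then the gripper's target within -1 to 1 (fully open at 1, half-way at 0, shut at -1). A call has 1 to 12 rows; each row is the pose to reach, as a shift and turn from the pose commanded when the call began, along the tool's axes at that moment; what a row does not reach only later rows make up. A row lasts 1/12 s, in which the tool goes at most 41.7 mm and 7.16 degrees, less where a joint would pass 70% of its speed; a pose out of reach is approached as far as the arm can. A call with a gripper value outside its range is refused whole. The fingers move at their own pace and stop on an object; "force" is the grip in N (left out, the last holds). Time passes only in rows, so rows that repeat a pose let the fingers close. It gives the time, the measured TCP pose, the force and the opening at its end, in the units of the state.
- sensors.get_obs(): the state, without advancing time (a new reading comes with each control period).
- imaging.camera(name): name is "side" or "top"; returns a dict with "pixels" (384x512x3 uint8, blue, green, red), "z_map" (384x512 float32, m along the optical axis (not along the pixel's ray), 0 where there is no reading), "camera_matrix" (3x3 intrinsics, pixels), "D" ([k1, k2, p1, p2, k3] as OpenCV has them; the pictures are not rectified), "world_from_camera" (4x4, takes a point from camera to world coordinates). Camera axes: x right, y up, looking along -z (the intrinsics and any distortion apply to the point x, -y, -z); pixel columns grow to the right and rows downward; lengths in m; the calibration is good to about 2 mm. A picture is of the moment at which its call begins.
- bot.job_done(): hands the job in, once; it reports no verdict.
Trained networks look in the newest picture that a camera, given by its name, has taken for a name from the list of things; names that differ only in an ending like _2 or _b are one class to them, and where a whole thing is asked for, a point or a joint stands for the part that bears it (a point fixed in the world has none). Each returns a list of dicts, best first, with "conf" (0 to 1); they miss things now and then, are a little off and sometimes report something else, mostly with a low value. They report only what shows in the picture. A call takes as long as a camera call.
- models.search_frame(thing, camera): "extent" ([centre column, centre row, width, height] in pixels, round what is visible of it).
- models.spot_point(thing, camera): "location" ([column, row] in pixels: a listed point, or the origin of a listed thing).
The state is a dict: "time": time; "q": joint angles; "qd": joint speeds; "joint_efforts": joint torques, N m; "ee_pos": TCP position; "tcp_rot": TCP orientation; "wrist_force": force on the tool from outside, world axes, zero at the start; "torque": the same for the moment, N m; "opening": finger opening in m.
Only numpy, scipy, OpenCV 4.12 (cv2) and the standard library are available. Lean on these libraries where they do the work, as an engineer would, in place of code of your own. Each camera call takes 0.05 s, during which the arm holds its last target.

TASK

Get the aluminium case ready to wheel away: swing the keeper on its top outwards, well clear of the telescopic handle, then draw the handle straight out until its lock button clicks up through the hole in the tube. Then, from the far outer side of the handle's bar, give it a firm push straight back towards the case (about 10 N) to check that the lock holds, and let go. Ease it, do not yank, leave the handle locked out with the keeper still swung aside, and do not disturb the spanner, torch or bowl.

Things in the scene. Friction and masses are not known exactly. Their poses are not given: they have to be found in the camera images.
- case: Heavy fixed aluminium case, 210 (x) x 280 (y) x 85 mm, lying flat. Origin: middle of the lower edge of its front (handle) side, on the worktop; it reaches from there to x = +210 mm; -x is the way the handle comes out. On top two square tubes, 24 x 24 mm, run along x at y = -60 and +60 mm, from x = 0 to +200 mm, top at height 109 mm. Never press case, handle or keeper with over 45 N.
- bar (a point): Centre of the handle's cross bar: black round bar, diameter 22 mm, 160 mm long along the case's y, axis 97 mm above the worktop; axes as the case's. Two steel rods (16 mm diameter, at y = -60 and +60 mm, same height) join it to the tubes. Pushed home, it lies at x = -55 mm in the case's frame: an open gap of 44 mm between bar and case (104 mm wide between the rods, nothing below but the worktop) lets shut fingers in from above to hook the bar.
- handle (a joint): Extension of the handle along the case's -x, m: 0 pushed home, locks at 0.110 (play of 2 mm either way). Slides against about 3 N of friction; once locked it stops hard both ways. While the keeper is shut it cannot come out more than about 4 mm.
- lock_button (a joint): Height of the round steel lock button (diameter 14 mm), m: 0 pressed in under the tube wall (not seen), 0.011 sprung out, standing about 7 mm above the tube's top. It springs out by itself (up to 3 N spring) when the handle reaches 0.110; pressing it in would unlock the handle.
- lock_hole (a point): Centre of the dark 18 mm hole in the top of the tube at the case's y = -60 mm, 35 mm behind the tube's mouth, through which the lock button comes out; height 109 mm.
- keeper (a joint): Angle of the keeper, rad: 0 lying forwards along the tube, blocking; grows as it swings outwards (clockwise from above, its peg moving to the case's +y) to its stop at 1.3. It has cleared the rod's collar at 0.4 and counts as swung aside from 0.8. Stays where it is left (friction below 1 N at the peg).
- keeper_pivot (a point): Pivot (upright axis) of the keeper on top of the tube at the case's y = +60 mm, x = +30 mm; 118 mm above the worktop.
- keeper_peg (a point): Centre of the keeper's upright peg: round, diameter 18 mm, from 115 to 151 mm above the worktop, this point at 139 mm; 62 mm from the pivot. The keeper is a steel arm with this peg at its end and a tongue below the peg reaching down to 86 mm, in front of a collar on the rod. Everything else below the peg (tubes, rods, collar, bar) is lower than 112 mm.
- spanner: Bystander: steel spanner 200 mm long lying on the worktop; origin under its middle.
- torch: Bystander: blue plastic torch 160 mm long, 52 mm thick head, lying on the worktop; origin under its middle.
- bowl: Bystander: white ceramic bowl with radiator caps in it, 150 mm across, 60 mm high; origin at the centre of its underside.

How it is judged:
By the outcome, as a careful person would: the job done as asked, in the order asked, and still so for the second after the job is handed in, with the robot touching nothing.
It also fails if it takes over 64 s, if anything falls off the work surface, if the arm or the gripper's body presses on something with over 40 N, if the wrist force passes 120 N, or if a joint passes its speed limit or range.

## Working session

There is one attempt and no reset: what is moved stays moved. The work goes in short steps, Python scripts to look and compute and a tool call to move; the robot and the scene stay as the last step left them, time stands still between calls to the robot, and variables do not carry over. Pictures are saved under pics/ and viewed, and the job is handed in when it is done.

Besides the shell and the picture viewer there is one more tool, called after "Call:" in YAML: its name, and indented under it one key for each argument. arm_command: Moves the arm, as the interface text tells. Its arguments: {"type":"object","properties":{"rows":{"type":"array","items":{"type":"number"}},"force":{"type":"number"}},"required":["rows"]}

```bash
mkdir -p pics
cat > h.py <<'E'
import numpy as np, cv2
from workcell import sensors, imaging, bot, models
def snap(n,f=None):
    c=imaging.camera(n)
    if f: cv2.imwrite('pics/'+f,c['pixels'])
    return c
def ray(c,px):
    u=cv2.undistortPoints(np.array([[px]],float),np.array(c['camera_matrix'],float),np.array(c['D'],float))[0,0]
    T=np.array(c['world_from_camera']); d=T[:3,:3]@np.array([u[0],-u[1],-1.]); return T[:3,3],d
def at_z(c,px,z):
    o,d=ray(c,px); return o+d*(z-o[2])/d[2]
def by_depth(c,px):
    o,d=ray(c,px); z=c['z_map'][int(round(px[1])),int(round(px[0]))]; return o+d*z
E
python3 - <<'E'
from h import *
np.set_printoptions(precision=4,suppress=True)
print(sensors.get_obs())
H=dict(case=0,bar=.097,lock_hole=.109,keeper_pivot=.118,keeper_peg=.139,spanner=0,torch=0,bowl=0)
for n in ['top','side']:
    c=snap(n,n+'0.png')
    print(n,np.array(c['world_from_camera'])[:3,3])
    for t,z in H.items():
        for r in models.spot_point(t,n)[:2]:
            print(t,round(r['conf'],2),np.round(r['location'],1),at_z(c,r['location'],z),by_depth(c,r['location']))
E
```

```text
{'time': 0.0, 'q': array([-72.5358,   5.0116,  10.0344,  95.0976,   0.0011,  90.0016]), 'qd': array([ 0.0696, -0.0907, -0.0202, -0.0264, -0.055 ,  0.0223]), 'joint_efforts': array([  0.0005, -52.0388,  46.4799,   0.0164,  -0.    ,  -0.    ]), 'ee_pos': array([ 0.165 , -0.5245,  0.3032]), 'tcp_rot': array([-89.9989,   0.0748, -72.5374]), 'wrist_force': array([0.4854, 0.5866, 0.0191]), 'torque': array([-0.014 ,  0.0564, -0.0195]), 'opening': 0.08541228337506321}
top [ 0.4535 -0.0043  1.5872]
case 0.76 [274.7 177.2] [ 0.6542 -0.0941  0.    ] [ 0.6442 -0.0896  0.0792]
bar 0.89 [272.9 193.8] [ 0.5914 -0.0822  0.097 ] [ 0.5905 -0.0817  0.1071]
lock_hole 0.79 [293.6 166.2] [ 0.6731 -0.1456  0.109 ] [ 0.6727 -0.1453  0.1118]
keeper_pivot 0.57 [254.9 166.3] [ 0.6729 -0.0287  0.118 ] [ 0.6727 -0.0287  0.1195]
keeper_peg 0.47 [259.3 185.9] [ 0.6114 -0.0404  0.139 ] [ 0.6271 -0.044  -0.0046]
spanner 0.95 [106.4 181. ] [0.6486 0.4457 0.    ] [0.6479 0.4439 0.0063]
torch 0.68 [130.7 252.1] [0.4217 0.3651 0.    ] [0.4228 0.3527 0.0532]
torch 0.42 [254.2 167. ] [ 0.6883 -0.0283  0.    ] [ 0.6698 -0.0264  0.1247]
bowl 0.66 [387.8 206.3] [ 0.5555 -0.4551  0.    ] [ 0.5555 -0.4551 -0.0001]
side [-0.1441  0.7858  0.8592]
case 0.77 [264.4 201.1] [ 0.6541 -0.0683  0.    ] [ 0.644  -0.0574  0.011 ]
lock_hole 0.76 [269.8 168. ] [ 0.688  -0.1334  0.109 ] [ 0.6923 -0.1382  0.1051]
keeper_pivot 0.89 [252.1 180.2] [ 0.666  -0.0136  0.118 ] [ 0.6714 -0.0189  0.1131]
keeper_pivot 0.47 [216.  294.8] [0.3573 0.4236 0.118 ] [0.4158 0.3812 0.0314]
keeper_peg 0.7 [264.2 179.5] [ 0.6152 -0.0243  0.139 ] [ 0.6145 -0.0236  0.1396]
spanner 0.77 [154.5 272.1] [0.6414 0.4452 0.    ] [0.6405 0.4456 0.001 ]
torch 0.63 [215.6 293.5] [0.4416 0.3636 0.    ] [0.4186 0.3802 0.0337]
bowl 0.81 [339.3 172. ] [ 0.5656 -0.4564  0.    ] [ 0.5334 -0.4     0.039 ]
```

View pictures.

Run:
```python
import cv2
a=cv2.imread('pics/top0.png');b=cv2.imread('pics/side0.png')
cv2.imwrite('pics/topc.png',cv2.resize(a[120:240,220:340],(600,600),interpolation=cv2.INTER_CUBIC))
cv2.imwrite('pics/sidec.png',cv2.resize(b[130:250,200:340],(700,600),interpolation=cv2.INTER_CUBIC))
```

```text
(no output)
```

View pics/top0.png

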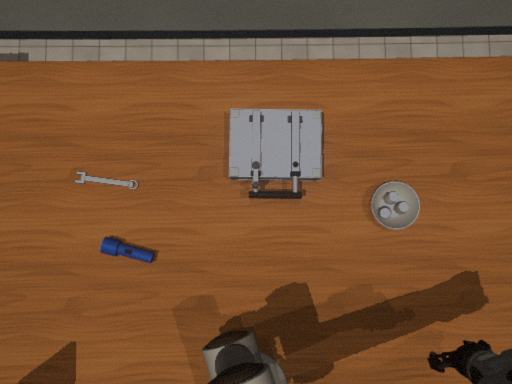

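View pics/side0.png

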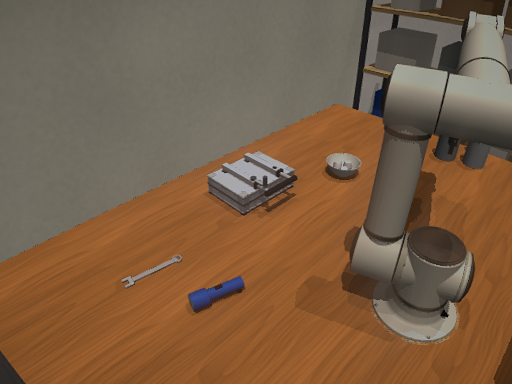

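```bash
ls pics
```

```text
side0.png
sidec.png
top0.png
topc.png
```

View pics/topc.png

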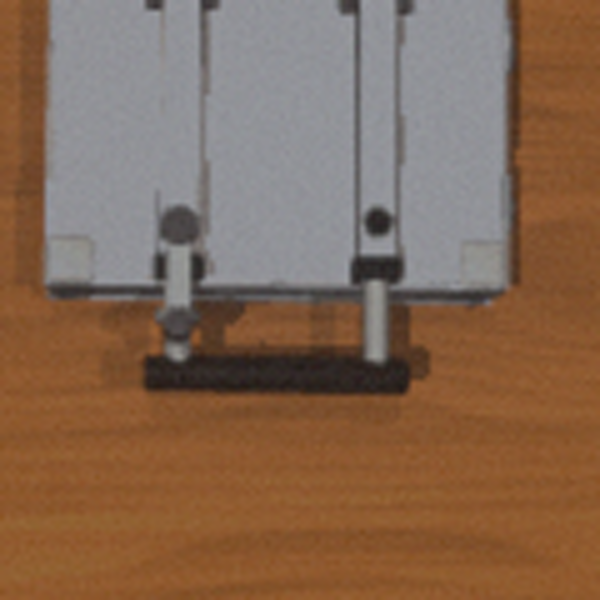

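View pics/sidec.png

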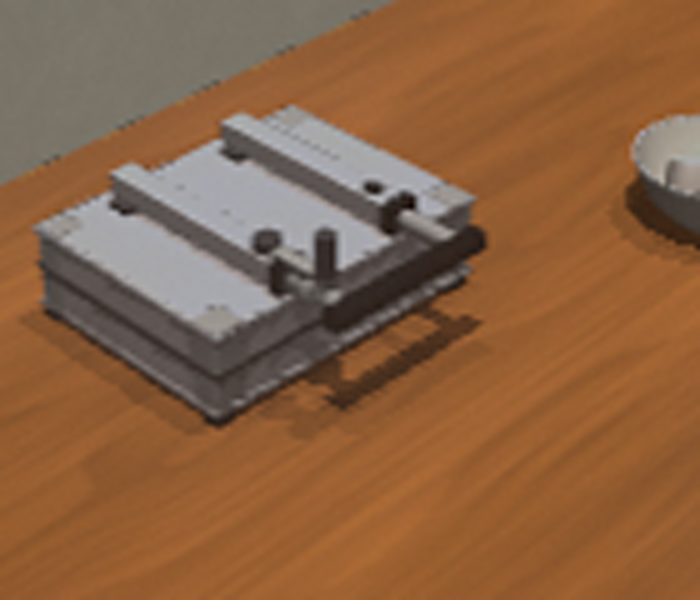

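Run:
```python
from h import *
np.set_printoptions(precision=4,suppress=True)
c=snap('top')
P=lambda u,v:(u/5-.4+220,v/5-.4+120)
for n,p,z in [('pivot',(180,224),.121),('hole',(377,222),.109),('peg',(177,320),.151),('barL',(146,373),.1),('barR',(409,375),.1),('bar',(277,374),.108),('tubeR',(377,100),.109),('tubeL',(184,100),.109)]:
    print(n,at_z(c,P(*p),z),by_depth(c,P(*p)))
# points cloud of bar: z .095-.112 , x .56-.63
h,w=c['z_map'].shape
vv,uu=np.mgrid[110:240,215:345]
pts=np.array([by_depth(c,(u,v)) for u,v in zip(uu.ravel(),vv.ravel())])
B=(pts[:,2]>.085)&(pts[:,2]<.115)&(pts[:,0]<.606)
b=pts[B];print('bar',len(b),b.mean(0),b.min(0),b.max(0)); print('slope deg',np.degrees(np.arctan2(*np.polyfit(b[:,1],b[:,0],1)[:1],1)))
T=pts[(pts[:,2]>.075)&(pts[:,2]<.095)&(pts[:,0]>.62)]
print('casetop',len(T),cv2.minAreaRect((T[:,:2]*1000).astype(np.float32)))
```

```text
pivot [ 0.6782 -0.0308  0.121 ] [ 0.6788 -0.0309  0.117 ]
hole [ 0.6798 -0.15    0.109 ] [ 0.6795 -0.1498  0.1109]
peg [ 0.617  -0.0277  0.151 ] [ 0.617  -0.0277  0.1512]
barL [ 0.5909 -0.0094  0.1   ] [ 0.5905 -0.0094  0.1042]
barR [ 0.5876 -0.168   0.1   ] [ 0.5869 -0.1671  0.1081]
bar [ 0.5885 -0.0879  0.108 ] [ 0.5884 -0.0878  0.1093]
tubeR [ 0.7546 -0.1517  0.109 ] [ 0.7545 -0.1516  0.1097]
tubeL [ 0.756  -0.0346  0.109 ] [ 0.7555 -0.0345  0.1116]
bar 409 [ 0.5897 -0.0899  0.1047] [ 0.5771 -0.1665  0.093 ] [ 0.6059 -0.0099  0.1144]
slope deg 1.4214156724163811
casetop 5059 ((738.9749755859375, -91.40634155273438), (283.0235900878906, 233.87582397460938), 89.12804412841797)
```

Call:
arm_command:
  rows: [-0.5,0,1,0,-4,0,-1,-1.5,0,3,0,-10,0,-1,-2.7,0,5.5,0,-17,0,-1,-4,0,8,0,-24,0,-1,-5.2,0,10.5,0,-31,0,-1,-6.5,0,13,0,-38,0,-1,-7.7,0,15.5,0,-45,0,-1,-9,0,18,0,-52,0,-1,-10.2,0,20.5,0,-59,0,-1,-11.5,0,23,0,-66,0,-1,-12.7,0,25.5,0,-73,0,-1,-13.5,0,28,0,-80,0,-1]

```text
time: 1.95
ee_pos: [0.3923, -0.3104, 0.3042]
tcp_rot: [-90.0, -0.0, 7.8]
wrist_force: [0.5, -0.9, -0.2]
opening: -0.0004
```

```bash
cat > mv.py <<'E'
import sys
from h import *
from scipy.spatial.transform import Rotation as Ro
o=sensors.get_obs(); R=Ro.from_euler('xyz',o['tcp_rot'],degrees=True)
np.set_printoptions(precision=4,suppress=True)
print('t',o['time'],'pos',o['ee_pos'],'rpy',o['tcp_rot'],'q',o['q'],'F',o['wrist_force'],'op',o['opening'])
O=np.array([.645,-.090,0]);a=np.radians(-1.4);C=np.array([[np.cos(a),-np.sin(a),0],[np.sin(a),np.cos(a),0],[0,0,1]])
print('case-frame mm',1000*C.T@(o['ee_pos']-O),'jaw yaw goal turn',(Ro.from_euler('xyz',[-90,0,88.6],degrees=True).inv()*R).inv().as_rotvec(degrees=True))
for k in sys.argv[1:]:
    t=O+C@(np.array(eval(k))/1000); print(k,'-> cm tool',100*R.inv().apply(t-o['ee_pos']))
E
python3 mv.py "(-30,22,260)" "(-30,22,200)"
```

```text
t 1.95 pos [ 0.3923 -0.3104  0.3042] rpy [-90.0173  -0.0217   7.8219] q [-38.3531  -1.8514   3.1356  94.9595   0.0037  43.825 ] F [ 0.5172 -0.9291 -0.1848] op -0.00040518882007754495
case-frame mm [-247.1965 -226.5337  304.2432] jaw yaw goal turn [  0.0297 -80.7781   0.0058]
(-30,22,260) -> cm tool [25.4202  4.4276 21.0527]
(-30,22,200) -> cm tool [25.418  10.4276 21.0545]
```

Call:
arm_command:
  rows: [1,0,1,0,-4,0,-1,3,0,2.5,0,-11,0,-1,5.3,0,4.5,0,-18,0,-1,7.6,0.3,6.5,0,-25,0,-1,10,0.7,8.5,0,-32,0,-1,12.4,1.2,10.5,0,-39,0,-1,15,1.8,12.5,0,-46,0,-1,17.5,2.4,14.5,0,-53,0,-1,20,3,16.5,0,-60,0,-1,22.4,3.6,18.5,0,-67,0,-1,24.4,4.1,20.2,0,-74,0,-1,25.4,4.4,21,0,-80.8,0,-1]

```text
time: 2.95
ee_pos: [0.6177, -0.0682, 0.2586]
tcp_rot: [-89.9, -0.0, 88.7]
wrist_force: [-0.1, -0.7, -0.4]
opening: -0.0003
```

```bash
python3 mv.py "(-30,22,200)"; python3 -c "
from h import *
a=snap('top')['pixels'];b=snap('side')['pixels']
cv2.imwrite('pics/a1.png',np.hstack([cv2.resize(a[120:240,220:340],(400,400)),cv2.resize(b[130:250,210:330],(400,400))]))"
```

```text
t 2.95 pos [ 0.6177 -0.0682  0.2586] rpy [-89.9496  -0.031   88.7263] q [-6.3057 14.3254 15.6678 91.3954  0.0264 -5.0321] F [-0.124  -0.6583 -0.4425] op -0.00026089010605317205
case-frame mm [-27.8474  21.1697 258.5822] jaw yaw goal turn [-0.0504  0.1264  0.0309]
(-30,22,200) -> cm tool [0.0803 5.8585 0.2099]
```

View pics/a1.png

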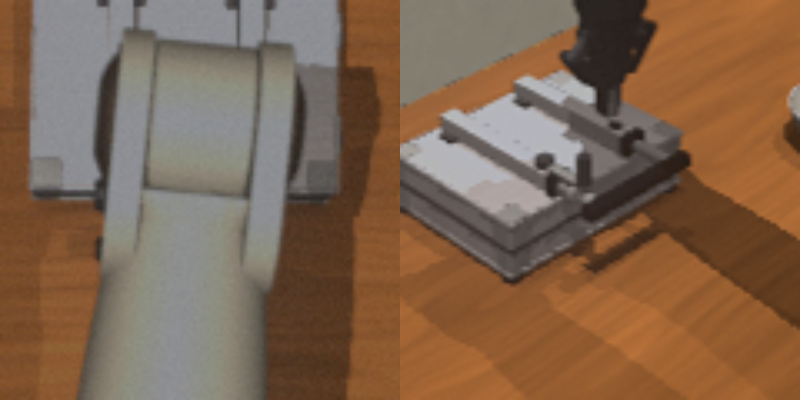

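Call:
arm_command:
  rows: [0,0.6,0.1,0,0,0,-1,0.1,1.6,0.2,0,0,0,-1,0.1,2.8,0.2,0,0,0,-1,0.1,4,0.2,0,0,0,-1,0.1,5,0.2,0,0,0,-1,0.1,5.6,0.2,0,0,0,-1,0.1,5.8,0.2,0,0,0,-1,0.1,5.8,0.2,0,0,0,-1]

```text
time: 3.72
ee_pos: [0.6139, -0.0697, 0.2012]
tcp_rot: [-89.9, -0.0, 88.2]
wrist_force: [0.5, 0.2, -0.4]
opening: -0.0
```

```bash
python3 mv.py
python3 - <<'E'
from math import *
# finger centre path, case frame; pivot (31,60) r 62, extent half x11 half y14.5
for th in [-.3,-.15,0,.15,.3,.45,.6,.75,.9,1.05,1.15,1.2]:
    p=(31-62*cos(th),60+62*sin(th)); t=(sin(th),cos(th))
    hx,hy=11,14.5
    # box-circle: find d such that box centred p-t*d just touches circle r9
    d=0
    while True:
        x=max(abs(t[0])*d-hx,0);y=max(abs(t[1])*d-hy,0)
        if hypot(x,y)>=9: break
        d+=.1
    print(th,round(p[0]-t[0]*d,1),round(p[1]-t[1]*d,1),round(d,1))
E
```

```text
t 3.7167 pos [ 0.6139 -0.0697  0.2012] rpy [-89.9432  -0.0042  88.2379] q [-6.4768 13.5293  8.3856 84.9133 -0.0005 -4.7146] F [ 0.5005  0.2493 -0.3822] op -2.8042282264781508e-05
case-frame mm [-31.5584  19.537  201.1853] jaw yaw goal turn [-0.0567 -0.3621  0.0044]
-0.3 -21.0 18.2 24.6
-0.15 -26.7 27.2 23.8
0 -31.0 36.5 23.5
0.15 -33.9 45.7 23.8
0.3 -35.5 54.8 24.6
0.45 -36.2 63.5 26.1
0.6 -35.5 72.6 27.2
0.75 -32.8 82.5 27.0
0.9 -27.5 92.7 25.5
1.05 -19.9 102.3 23.1
1.15 -14.4 107.6 22.0
1.2 -11.5 110.0 21.5
```

Call:
arm_command:
  rows: [0.4,0,0,0,0,0,-1,0.8,0,0,0,0,0,-1,1.2,0,0,0,0,0,-1,1.6,0,0,0,0,0,-1,2,0,0,0,0,0,-1,2.4,0,0.1,0,0,0,-1,2.8,0,0.1,0,0,0,-1,3.2,0,0.1,0,0,0,-1,3.6,0,0.2,0,0,0,-1,4,0,0.2,0,0,0,-1,4.4,0,0.2,0,0,0,-1,4.4,0,0.2,0,0,0,-1]

```text
time: 4.72
ee_pos: [0.6135, -0.0248, 0.2019]
tcp_rot: [-90.0, -0.0, 88.3]
wrist_force: [-0.2, 0.7, 0.2]
opening: -0.0001
```

```bash
python3 mv.py "(-33,72,201)" "(-30,82,201)" "(-25,92,201)" "(-18,102,201)" "(-13,108,201)"; python3 -c "
from h import *
b=snap('side')['pixels']
cv2.imwrite('pics/a2.png',cv2.resize(b[130:250,210:330],(600,600)))"
```

```text
t 4.7167 pos [ 0.6135 -0.0248  0.2019] rpy [-89.9944  -0.0165  88.2974] q [-2.3158 12.9496  7.7745 84.8308  0.0164 -0.6132] F [-0.2176  0.6957  0.2049] op -0.00012914361947887525
case-frame mm [-33.0371  64.4606 201.8737] jaw yaw goal turn [-0.0056 -0.3026  0.0165]
(-33,72,201) -> cm tool [0.7539 0.0876 0.0003]
(-30,82,201) -> cm tool [ 1.7555  0.0878 -0.2944]
(-25,92,201) -> cm tool [ 2.7581  0.0881 -0.7892]
(-18,102,201) -> cm tool [ 3.7618  0.0883 -1.4839]
(-13,108,201) -> cm tool [ 4.3644  0.0884 -1.9807]
```

View pics/a2.png

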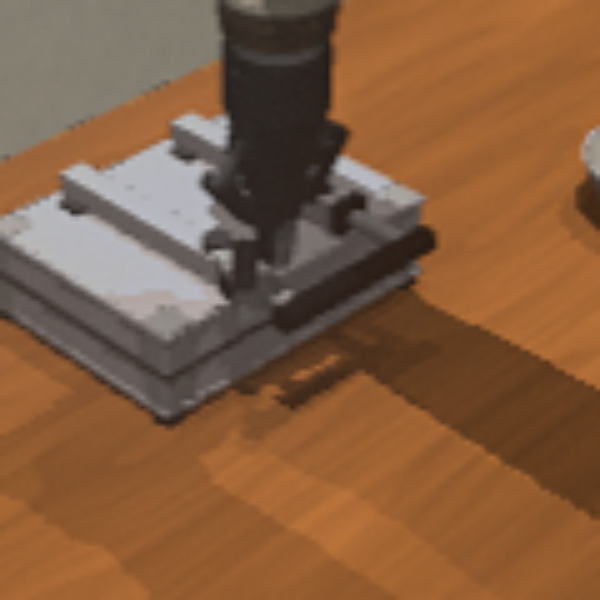

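Call:
arm_command:
  rows: [0.4,0,0,0,0,0,-1,0.8,0,0,0,0,0,-1,1.2,0,-0.1,0,0,0,-1,1.6,0,-0.3,0,0,0,-1,2,0,-0.5,0,0,0,-1,2.4,0,-0.7,0,0,0,-1,2.8,0,-0.9,0,0,0,-1,3.2,0,-1.1,0,0,0,-1,3.5,0,-1.3,0,0,0,-1,3.8,0,-1.6,0,0,0,-1,4.1,0,-1.8,0,0,0,-1,4.3,0,-2,0,0,0,-1]

```text
time: 5.77
ee_pos: [0.6351, 0.0172, 0.2018]
tcp_rot: [-90.0, -0.0, 88.3]
wrist_force: [-0.5, -0.4, -0.8]
opening: -0.0001
```

```bash
python3 mv.py "(-33,80,201)" "(-33,80,280)" "(-22,0,230)"; python3 -c "
from h import *
b=snap('side')['pixels']
cv2.imwrite('pics/a3.png',cv2.resize(b[130:250,210:330],(600,600)))"
```

```text
t 5.7667 pos [0.6351 0.0172 0.2018] rpy [-89.9904  -0.0034  88.2701] q [ 1.5513 15.9395 11.358  85.4279  0.004   3.2812] F [-0.4529 -0.4175 -0.8256] op -0.00013858830795902572
case-frame mm [-12.5136 106.9405 201.793 ] jaw yaw goal turn [-0.0096 -0.3299  0.0035]
(-33,80,201) -> cm tool [-2.7058  0.0795  2.0331]
(-33,80,280) -> cm tool [-2.7053 -7.8205  2.0344]
(-22,0,230) -> cm tool [-10.6992  -2.8212   0.8875]
```

View pics/a3.png

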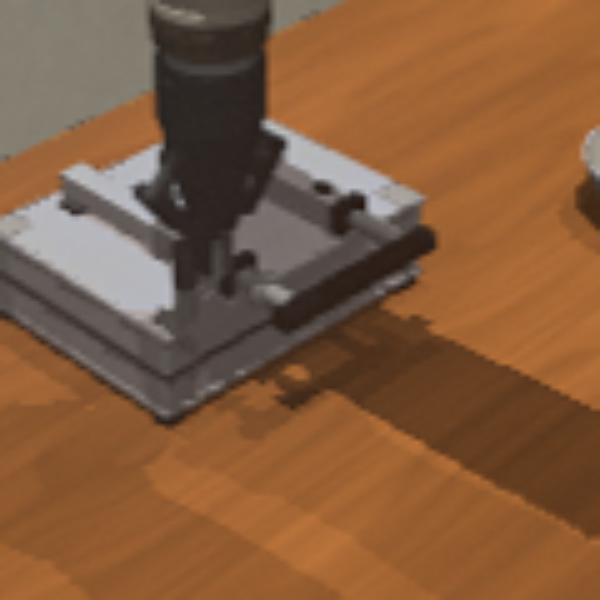

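Call:
arm_command:
  rows: [-0.2,0,0.5,0,0,0,-1,-0.6,-0.2,1.2,0,0,0,-1,-1.2,-1,1.8,0,0,0,-1,-2,-2.2,1.9,0,0,0,-1,-3,-3.6,1.8,0,0,0,-1,-4.2,-4.8,1.7,0,0,0,-1,-5.6,-5.4,1.5,0,0,0,-1,-7,-5.6,1.3,0,0,0,-1,-8.4,-5.6,1.1,0,0,0,-1,-9.6,-5.6,1,0,0,0,-1,-10.5,-5.6,0.9,0,0,0,-1,-10.7,-5.6,0.9,0,-0.3,0,-1]

```text
time: 6.82
ee_pos: [0.6225, -0.0917, 0.2569]
tcp_rot: [-89.9, 0.0, 88.5]
wrist_force: [0.8, 0.7, -0.0]
opening: -0.0002
```

```bash
python3 - <<'E'
from h import *
b=snap('side');s=b['pixels']
cv2.imwrite('pics/a4.png',cv2.resize(s[130:250,210:330],(600,600)))
for t,z in [('keeper_peg',.139),('keeper_pivot',.118),('bar',.097),('lock_hole',.109)]:
    for r in models.spot_point(t,'side')[:1]: print(t,r['conf'],r['location'],at_z(b,r['location'],z))
E
python3 mv.py "(-22,0,155)"
```

```text
keeper_peg 0.61 [248.0, 180.7] [0.65118888 0.02157895 0.139     ]
keeper_pivot 0.59 [252.1, 179.1] [ 0.67122841 -0.01881682  0.118     ]
bar 0.63 [282.7, 182.6] [ 0.59521522 -0.10431907  0.097     ]
lock_hole 0.92 [269.0, 167.0] [ 0.69539286 -0.13677782  0.109     ]
t 7.0667 pos [ 0.6226 -0.0893  0.2577] rpy [-89.9808  -0.0099  88.5968] q [-8.1671 15.3746 16.8371 91.4827  0.0075 -6.7639] F [ 0.0946 -0.6029 -0.4357] op -6.986189325318844e-06
case-frame mm [-22.421    0.1287 257.6953] jaw yaw goal turn [-0.0192 -0.0032  0.0099]
(-22,0,155) -> cm tool [-0.0146 10.2695 -0.0455]
```

View pics/a4.png

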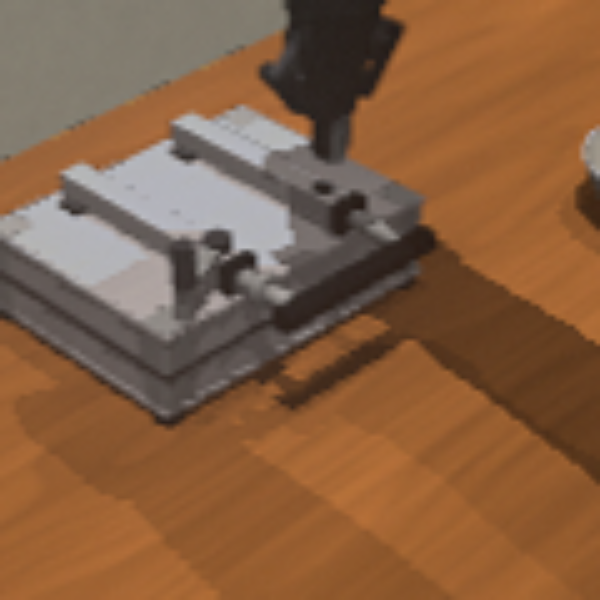

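Call:
arm_command:
  rows: [0,1,0,0,0,0,-1,0,2.6,0,0,0,0,-1,0,4.2,0,0,0,0,-1,0,5.6,0,0,0,0,-1,0,6.8,0,0,0,0,-1,0,7.8,0,0,0,0,-1,0,8.7,0,0,0,0,-1,0,9.5,0,0,0,0,-1,0,10.2,0,0,0,0,-1,0,10.6,0,0,0,0,-1,0,10.6,0,0,0,0,-1]

```text
time: 7.98
ee_pos: [0.6224, -0.0898, 0.151]
tcp_rot: [-89.9, -0.0, 88.6]
wrist_force: [-0.0, -0.3, -0.9]
opening: 0.0001
```

```bash
python3 mv.py "(-33,0,151.5)"; python3 -c "
from h import *
b=snap('side')['pixels']
cv2.imwrite('pics/a5.png',cv2.resize(b[130:250,210:330],(600,600)))"
```

```text
t 7.9833 pos [ 0.6224 -0.0898  0.151 ] rpy [-89.9395  -0.0066  88.5646] q [-8.2107 15.5042  5.2156 79.7721 -0.0006 -6.7752] F [-0.0023 -0.346  -0.9286] op 6.38562250766858e-05
case-frame mm [-22.6201  -0.3593 150.9707] jaw yaw goal turn [-0.0605 -0.0354  0.0066]
(-33,0,151.5) -> cm tool [ 0.0353 -0.0518  1.0381]
```

View pics/a5.png

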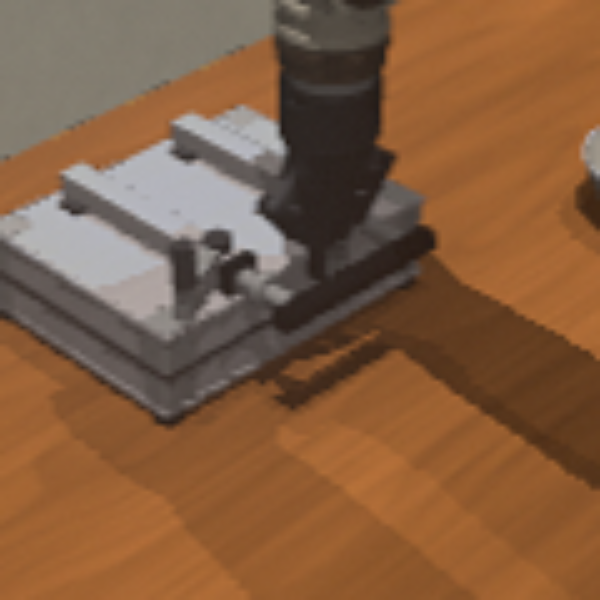

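Call:
arm_command:
  rows: [0,0,0.4,0,0,0,-1,0,0,0.8,0,0,0,-1,0,0,1.2,0,0,0,-1,0,0,1.6,0,0,0,-1,0,0,2.2,0,0,0,-1,0,0,2.9,0,0,0,-1,0,0,3.6,0,0,0,-1,0,0,4.3,0,0,0,-1,0,0,5,0,0,0,-1,0,0,5.6,0,0,0,-1,0,0,6.2,0,0,0,-1,0,0,6.8,0,0,0,-1]

```text
time: 9.03
ee_pos: [0.5543, -0.0881, 0.1523]
tcp_rot: [-90.1, -0.0, 88.6]
wrist_force: [4.3, 0.1, 3.1]
opening: -0.0002
```

```bash
python3 mv.py "(-142,0,151)"; python3 -c "
from h import *
b=snap('side')['pixels']
cv2.imwrite('pics/a6.png',cv2.resize(b[130:250,210:330],(600,600)))"
```

```text
t 9.0333 pos [ 0.5543 -0.0881  0.1523] rpy [-90.051   -0.0032  88.5659] q [-9.0326  6.2023 -5.3618 78.3858  0.0099 -7.5985] F [4.2795 0.0817 3.1291] op -0.00018322456409745856
case-frame mm [-90.7685  -0.2888 152.3079] jaw yaw goal turn [ 0.051  -0.0341  0.0032]
(-142,0,151) -> cm tool [0.0258 0.1262 5.1233]
```

View pics/a6.png

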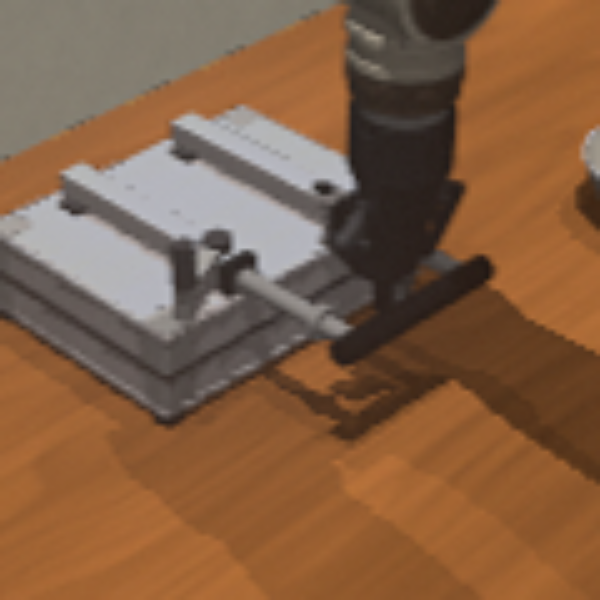

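Call:
arm_command:
  rows: [0,0,0.4,0,0,0,-1,0,0,0.8,0,0,0,-1,0,0,1.2,0,0,0,-1,0,0,1.6,0,0,0,-1,0,0,2,0,0,0,-1,0,0,2.4,0,0,0,-1,0,0,2.8,0,0,0,-1,0,0,3.2,0,0,0,-1,0,0,3.6,0,0,0,-1,0,0,3.9,0,0,0,-1,0,0,4.2,0,0,0,-1,0,0,4.4,0,0,0,-1]

```text
time: 10.08
ee_pos: [0.5103, -0.087, 0.1518]
tcp_rot: [-90.0, -0.0, 88.6]
wrist_force: [5.1, 1.1, 3.5]
opening: -0.0002
```

Call:
arm_command:
  rows: [0,0,0.1,0,0,0,-1,0,0,0.2,0,0,0,-1,0,0,0.3,0,0,0,-1,0,0,0.4,0,0,0,-1,0,0,0.5,0,0,0,-1]

```text
time: 10.5
ee_pos: [0.5055, -0.0869, 0.1517]
tcp_rot: [-90.0, 0.0, 88.6]
wrist_force: [2.7, 0.4, 2.9]
opening: 0.0001
```

```bash
python3 mv.py; python3 -c "
from h import *
b=snap('side')['pixels'];a=snap('top')['pixels']
cv2.imwrite('pics/a7.png',np.hstack([cv2.resize(a[120:240,220:340],(400,400)),cv2.resize(b[140:260,230:350],(400,400))]))"
```

```text
t 10.5 pos [ 0.5055 -0.0869  0.1517] rpy [-89.9689   0.0034  88.5662] q [ -9.7528  -0.2766 -12.1785  78.1283  -0.0078  -8.319 ] F [2.736  0.4262 2.859 ] op 5.335136230956016e-05
case-frame mm [-139.5751   -0.3189  151.7233] jaw yaw goal turn [-0.0311 -0.0338 -0.0033]
```

View pics/a7.png

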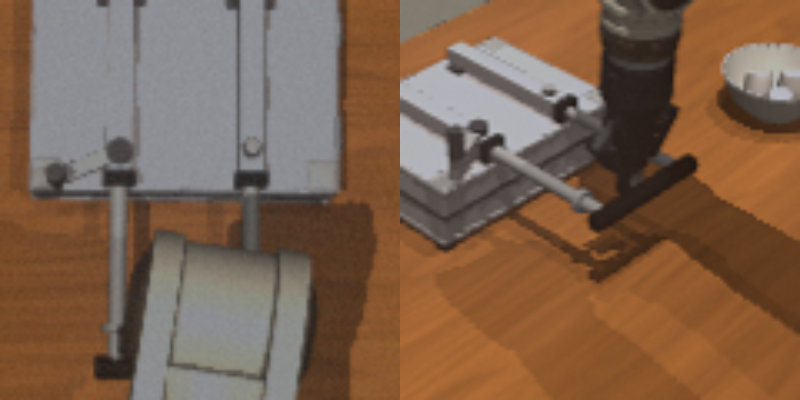

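Call:
arm_command:
  rows: [0,0,-0.4,0,0,0,-1,0,0,-1,0,0,0,-1,0,-0.8,-1,0,0,0,-1,0,-2.4,-1,0,0,0,-1,0,-4.2,-1,0,0,0,-1,0,-6,-0.8,0,0,0,-1,0,-6.6,0.4,0,0,0,-1,0,-6.7,2,0,0,0,-1,0,-6.7,3.8,0,0,0,-1,0,-6.7,5.6,0,0,0,-1,0,-6.7,7,0,0,0,-1,0,-6.7,7.6,0,0,0,-1]

```text
time: 11.6
ee_pos: [0.4284, -0.0849, 0.2194]
tcp_rot: [-90.0, 0.0, 88.6]
wrist_force: [-0.2, -0.3, -0.1]
opening: 0.0005
```

```bash
cat > chk.py <<'E'
import sys
from h import *
np.set_printoptions(precision=4,suppress=True)
b=snap('side');a=snap('top')
cv2.imwrite('pics/'+sys.argv[1],np.hstack([cv2.resize(a['pixels'][120:240,220:340],(400,400)),cv2.resize(b['pixels'][140:260,230:350],(400,400))]))
for n,c in [('top',a),('side',b)]:
  for t,z in [('bar',.097),('keeper_peg',.139),('keeper_pivot',.118),('lock_hole',.109),('lock_button',.116)]:
    for r in models.spot_point(t,n)[:1]: print(n,t,r['conf'],at_z(c,r['location'],z),by_depth(c,r['location']))
E
python3 chk.py a8.png; python3 mv.py "(-205,0,150)"
```

```text
top bar 0.69 [ 0.4765 -0.0932  0.097 ] [ 0.4687 -0.0631  0.602 ]
top keeper_peg 0.65 [ 0.4825 -0.09    0.139 ] [ 0.4734 -0.0631  0.5928]
top keeper_pivot 0.7 [ 0.676  -0.0266  0.118 ] [ 0.6761 -0.0266  0.1171]
top lock_hole 0.79 [ 0.6911 -0.1451  0.109 ] [ 0.691  -0.145   0.1098]
t 11.9 pos [ 0.4303 -0.085   0.2188] rpy [-89.9967  -0.0004  88.5674] q [-11.1766 -11.1703 -14.7759  86.3977  -0.0001  -9.7439] F [0.2826 0.0223 0.0648] op 4.611260854475162e-05
case-frame mm [-214.7381   -0.2697  218.8431] jaw yaw goal turn [-0.0033 -0.0326  0.0004]
(-205,0,150) -> cm tool [ 0.0275  6.8843 -0.9742]Traceback (most recent call last):
  File "chk.py", line 8, in <module>
    for r in models.spot_point(t,n)[:1]: print(n,t,r['conf'],at_z(c,r['location'],z),by_depth(c,r['location']))
             ~~~~~~~~~~~~~~~~~^^^^^
ValueError: it knows: bar, bowl, case, keeper_peg, keeper_pivot, lock_hole, spanner, torch
```

View pics/a8.png

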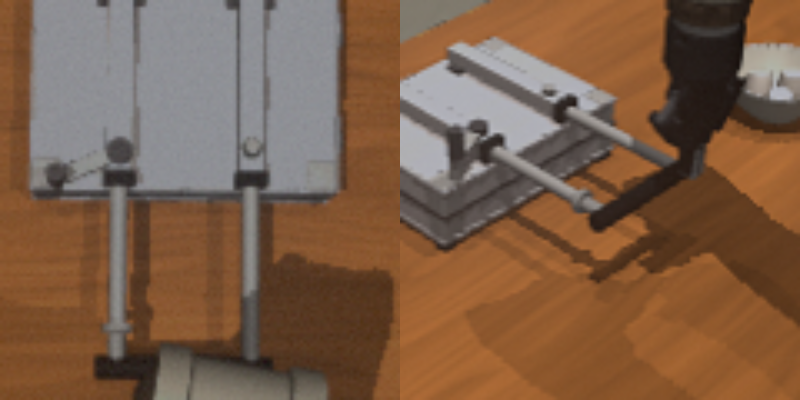

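Call:
arm_command:
  rows: [0,0.8,0,0,0,0,-1,0,2,0,0,0,0,-1,0,3.4,0,0,0,0,-1,0,4.8,0,0,0,0,-1,0,6,0,0,0,0,-1,0,6.6,0,0,0,0,-1,0,6.6,-0.5,0,0,0,-1,0,6.6,-1,0,0,0,-1,0,6.6,-1.5,0,0,0,-1,0,6.6,-1.9,0,0,0,-1,0,6.6,-2.1,0,0,0,-1,0,6.6,-2.2,0,0,0,-1]

```text
time: 12.9
ee_pos: [0.4523, -0.0856, 0.1532]
tcp_rot: [-90.0, 0.0, 88.6]
wrist_force: [-0.4, 0.0, 0.7]
opening: -0.0003
```

Call:
arm_command:
  rows: [0,0,-0.1,0,0,0,-1,0,0,-0.2,0,0,0,-1,0,0,-0.3,0,0,0,-1]

```text
time: 13.15
ee_pos: [0.4547, -0.0856, 0.153]
tcp_rot: [-90.0, 0.0, 88.6]
wrist_force: [0.4, 0.0, -1.2]
opening: -0.0
```

Call:
arm_command:
  rows: [0,0,-0.1,0,0,0,-1,0,0,-0.2,0,0,0,-1]

```text
time: 13.32
ee_pos: [0.4567, -0.0857, 0.1529]
tcp_rot: [-90.0, 0.0, 88.6]
wrist_force: [-0.2, -0.1, -0.3]
opening: 0.0001
```

Call:
arm_command:
  rows: [0,0,-0.1,0,0,0,-1,0,0,-0.2,0,0,0,-1]

```text
time: 13.48
ee_pos: [0.4588, -0.0857, 0.1529]
tcp_rot: [-90.0, 0.0, 88.6]
wrist_force: [0.2, -0.1, 0.6]
opening: -0.0001
```

Call:
arm_command:
  rows: [0,0,-0.1,0,0,0,-1]

```text
time: 13.57
ee_pos: [0.4598, -0.0858, 0.1529]
tcp_rot: [-90.0, 0.0, 88.6]
wrist_force: [0.8, -0.1, -0.4]
opening: 0.0001
```

Call:
arm_command:
  rows: [0,0,-0.1,0,0,0,-1]

```text
time: 13.65
ee_pos: [0.4608, -0.0858, 0.1529]
tcp_rot: [-90.0, 0.0, 88.6]
wrist_force: [0.9, 0.1, -0.3]
opening: 0.0
```

Call:
arm_command:
  rows: [0,0,-0.1,0,0,0,-1]

```text
time: 13.73
ee_pos: [0.4616, -0.0858, 0.1528]
tcp_rot: [-90.0, -0.0, 88.6]
wrist_force: [-3.2, -0.2, 1.8]
opening: 0.0001
```

Call:
arm_command:
  rows: [0,0,-0.1,0,0,0,-1]

```text
time: 13.82
ee_pos: [0.4624, -0.0858, 0.1529]
tcp_rot: [-89.9, 0.0, 88.6]
wrist_force: [-6.9, 0.5, 2.3]
opening: -0.0001
```

Call:
arm_command:
  rows: [0,0,-0.1,0,0,0,-1]

```text
time: 13.9
ee_pos: [0.4627, -0.0858, 0.1528]
tcp_rot: [-89.8, 0.0, 88.6]
wrist_force: [-11.7, -0.5, 6.4]
opening: -0.0
```

Call:
arm_command:
  rows: [0,0,0,0,0,0,-1,0,0,0,0,0,0,-1,0,0,0,0,0,0,-1,0,0,0,0,0,0,-1,0,0,0,0,0,0,-1,0,0,0,0,0,0,-1]

```text
time: 14.4
ee_pos: [0.4626, -0.0858, 0.1528]
tcp_rot: [-89.8, 0.0, 88.6]
wrist_force: [-8.2, -0.3, 4.4]
opening: 0.0001
```

Call:
arm_command:
  rows: [0,0,-0.05,0,0,0,-1,0,0,-0.05,0,0,0,-1,0,0,-0.05,0,0,0,-1,0,0,-0.05,0,0,0,-1,0,0,-0.05,0,0,0,-1,0,0,-0.05,0,0,0,-1]

```text
time: 14.9
ee_pos: [0.4627, -0.0858, 0.1528]
tcp_rot: [-89.8, 0.0, 88.6]
wrist_force: [-11.9, 0.5, 5.5]
opening: 0.0001
```

Call:
arm_command:
  rows: [0,0,0.2,0,0,0,-1,0,0,0.6,0,0,0,-1,0,0,1.4,0,0,0,-1,0,0,2.4,0,0,0,-1,0,-0.8,3.4,0,0,0,-1,0,-2.4,4.4,0,0,0,-1,-0.8,-4.2,5,0,0,0,-1,-2.4,-6.2,5.5,0,0,0,-1,-4.8,-8.2,6,0,0,0,-1,-7.8,-10,6.5,0,0,0,-1,-11,-11.5,7,0,0,0,-1,-14,-12.5,7.5,0,0,0,-1]

```text
time: 15.9
ee_pos: [0.3847, -0.2251, 0.2798]
tcp_rot: [-90.1, 0.1, 88.6]
wrist_force: [0.3, -0.4, 0.0]
opening: 0.0003
```

Call:
arm_command:
  rows: [-3,0,0.5,0,0,0,-1,-6,0,1,0,0,0,-1,-9,0,1.5,0,0,0,-1,-12,0,1.5,0,0,0,-1,-14,0,1.5,0,0,0,-1,-15,0,1.5,0,0,0,-1,-15,0,1.5,0,0,0,-1,-15,0,1.5,0,0,0,-1]

```text
time: 16.57
ee_pos: [0.3665, -0.373, 0.2778]
tcp_rot: [-90.0, -0.0, 88.5]
wrist_force: [0.4, -0.1, -0.7]
opening: -0.0001
```

```bash
sed -i "s/,('lock_button',.116)//" chk.py; python3 chk.py a9.png; python3 mv.py
python3 - <<'E'
from h import *
np.set_printoptions(precision=4,suppress=True)
c=snap('top','full9.png')
for t in ['spanner','torch','bowl']:
    for r in models.spot_point(t,'top')[:1]: print(t,r['conf'],r['location'],at_z(c,r['location'],0))
z=c['z_map']
print('button height max', max(by_depth(c,(u,v))[2] for u in range(293,299) for v in range(161,167)))
vv,uu=np.mgrid[190:250,225:330]
pts=np.array([by_depth(c,(u,v)) for u,v in zip(uu.ravel(),vv.ravel())])
b=pts[(pts[:,2]>.085)&(pts[:,2]<.115)&(pts[:,0]<.497)]
print('bar',len(b),np.median(b,0),b.min(0),b.max(0))
E
```

```text
top bar 0.67 [ 0.482  -0.0801  0.097 ] [ 0.4818 -0.0796  0.108 ]
top keeper_peg 0.49 [0.6596 0.0167 0.139 ] [0.6631 0.017  0.1142]
top keeper_pivot 0.75 [ 0.6754 -0.0227  0.118 ] [ 0.6751 -0.0227  0.1202]
top lock_hole 0.65 [ 0.6782 -0.1578  0.109 ] [ 0.6774 -0.1573  0.114 ]
side bar 0.84 [ 0.4939 -0.1041  0.097 ] [ 0.4849 -0.0916  0.1077]
side keeper_peg 0.4 [0.6548 0.0251 0.139 ] [0.646  0.0334 0.1469]
side keeper_pivot 0.7 [ 0.6627 -0.0093  0.118 ] [ 0.6656 -0.0121  0.1153]
side lock_hole 0.76 [ 0.6978 -0.1505  0.109 ] [ 0.6937 -0.1459  0.1127]
t 17.0667 pos [ 0.367  -0.3732  0.278 ] rpy [-90.005    0.0022  88.5882] q [-45.4802   0.8529   2.9001  92.0421   0.0019 -44.0684] F [ 1.2842 -0.7765  0.1872] op 1.2988956063395835e-05
case-frame mm [-270.9623 -289.9365  277.9633] jaw yaw goal turn [ 0.005  -0.0118 -0.0022]
spanner 0.58 [107.0, 182.3] [0.6444 0.4438 0.    ]
torch 0.81 [128.3, 250.6] [0.4265 0.3727 0.    ]
bowl 0.85 [387.0, 207.5] [ 0.5517 -0.4523  0.    ]
button height max 1.5871681677862994
bar 413 [ 0.4834 -0.086   0.1049] [ 0.4725 -0.1642  0.0915] [ 0.4967 -0.0055  0.1144]
```

View pics/a9.png

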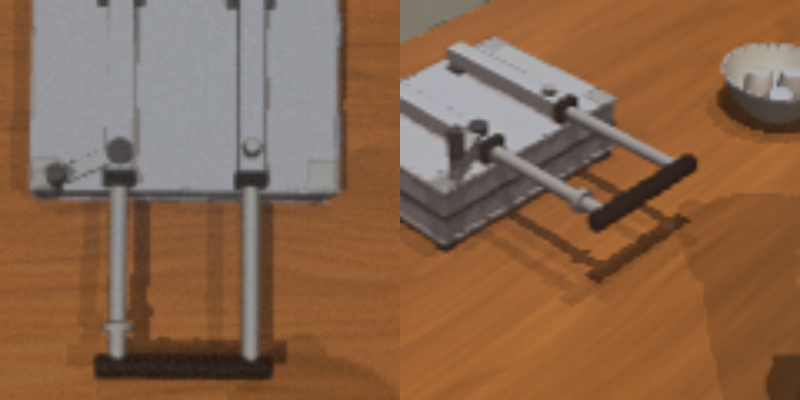

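View pics/full9.png

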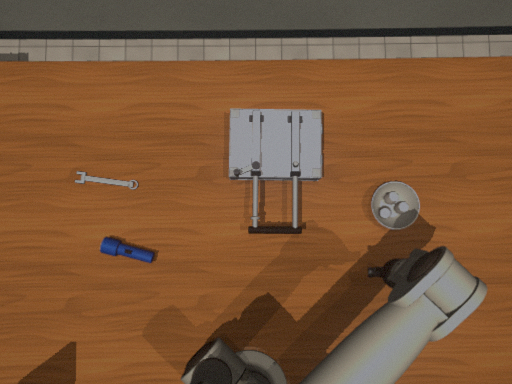

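```bash
python3 -c "
from h import *
print(bot.job_done())"
```

```text
the job is handed in; nothing more can be done
None
```

The job is done and handed in at about 17 s: the handle is locked out and the keeper is still swung aside. No step failed.

- **Keeper:** I pushed its peg round with shut fingers. It reads about 1.1–1.2 rad in the pictures, where 0.8 counts as swung aside.
- **Handle:** I hooked the bar from above and drew it out slowly, with the wrist force along the pull reading about 3–5 N.
- **Lock test:** I pushed from the outer side of the bar, straight back towards the case. The wrist force settled at about 8 N, then about 12 N, along the push, with 4–6 N of vertical force as well. The bar did not give.

**Last checks**
- The final pictures show the lock button standing in its hole.
- By depth, the bar has moved out about 107 mm, against 108–112 mm for the lock with its play. That agrees within the camera's roughly 2 mm accuracy.
- The spanner, torch and bowl look unmoved; the network's positions for them shifted by 4–9 mm, which is within its scatter.
- The arm stood clear of everything when I handed in.

**Checks that failed or disagreed**
- My check of the button's height from the depth map gave a useless value because of missing pixels, so the button rests on the pictures and the push test.
- The network's side-camera points were 1–3 cm off the top view, and once, with the arm in the way, it placed the keeper's peg on the bar. I used my own measurements from the top picture instead.

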